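# Refit the original cap to a lamp's split clamp

### The arm

A 7-joint arm with a two-finger parallel gripper is mounted at the origin on the work surface. World frame = base frame: x ahead of the robot, y to its left, z up, the work surface at z = 0. Lengths are in m, angles in rad, forces in N, time in s.
With the tool pointing down it reaches from about 0.35 to 0.9 m from the base axis. Payload 8.1 kg.
Tool frame: the origin (TCP) lies on the centre line of the jaws, within the pads' length; the fingertips stand 19 mm ahead of it and the grasp point (between the pads) is the TCP; z points along the fingers, y is the direction in which the jaws open and shut (so a half turn about z gives the same grasp; the last joint's range is limited). The gripper opens to 92 mm and grips with 3 to 60 N. Pads are 19 mm wide; open, the fingers measure 130 mm over their backs; the gripper's body (75 mm by 190 mm) begins 47 mm behind the grasp point.
Start: joints at [-1.402, 0.434, 0.025, 1.573, -0.012, 1.134, -0.075], TCP at [0.168, 0.602, 0.246] pointing down, gripper open.
Joint ranges: [-2.62, 2.62], [-0.44, 2.09], [-1.27, 1.32], [0.08, 2.57], [-1.32, 4.46], [0.12, 2], [-2.74, 2.74]. Speed limits (rad/s): [2.22, 2.22, 3.01, 3.01, 3.14, 3.14, 3.14].

### API

Orientations are given as a rotation vector (axis times angle).
In Python, from cell import monitor, imaging, workorder, outline_of gives the robot as it stands.
- The arm moves only by the tool move_arm, never from a script. Its argument "series" is a list of rows, each a list of 6 numbers: the shift along the world's x, y, z in cm, then the turn, a rotation vector about the world's x, y, z in degrees. A call has 1 to 8 rows; each row shifts and turns the commanded pose from where the row before left it; what a row does not reach is not made up. A row lasts 1/10 s, in which the tool goes at most 50 mm and 8.59 degrees, less where a joint would pass 70% of its speed; a pose out of reach is approached as far as the arm can. A call with a gripper value outside its range is refused whole. "grip" is the opening, from 0 (shut) to 1 (fully open), set as the call begins (left out, the last holds). The fingers move at their own pace and stop on an object; "force" is the grip in N (left out, the last holds). Time passes only in rows, so rows that do not move let the fingers close. It gives the time, the measured TCP pose, the force and the opening at its end, in the units of the state.
- monitor.observe(): the state, without advancing time (a new reading comes with each control period).
- imaging.get_image(name): name is "scene" or "top" or "wrist"; returns a dict with "color" (420x560x3 uint8, red, green, blue), "fx", "fy", "cx", "cy" (pixels), "rvec" (rotation vector, rad) and "tvec" (3), from world to camera coordinates, as OpenCV has them; the wrist camera has in their place "mount" (4x4, takes a point from camera to tool coordinates, whose origin is the TCP and whose axes are the flange's). Camera axes: x right, y down, z forward; pixel columns grow to the right and rows downward; lengths in m; the calibration is good to about 2 mm. A picture is of the moment at which its call begins: read the wrist's pose just before it. There is no depth.
- workorder.sign_off(): hands the job in, once; it reports no verdict.
Trained networks look in the newest picture that a camera, given by its name, has taken for a name from the list of things; names that differ only in an ending like _2 or _b are one class to them, and where a whole thing is asked for, a point or a joint stands for the part that bears it (a point fixed in the world has none). Each returns a list of dicts, best first, with "p" (0 to 1); they miss things now and then, are a little off and sometimes report something else, mostly with a low value. They report only what shows in the picture. A call takes as long as a camera call. They do not tell look-alikes from the thing itself.
- outline_of(camera, thing): "mask" (420x560 bool, what is visible of it) and "rect" ([left, top, width, height] in pixels, round what is visible of it).
The state is a dict: "clock": time; "joints": joint angles; "dq": joint speeds; "joint_efforts": joint torques, N m; "position": TCP position; "ee_rot": TCP orientation; "force": force on the tool from outside, world axes, zero at the start; "ft_torque": the same for the moment, N m; "width": opening from 0.0 (shut) to 1.0 (fully open).
Only numpy, scipy, OpenCV 4.12 (cv2) and the standard library are available. Lean on these libraries where they do the work, as an engineer would, in place of code of your own. Each camera call takes 0.05 s, during which the arm holds its last target. There are 200 camera calls.

### The job

The lamp's tube lies in the open lower half of its split clamp on the stand. Of the three caps on the table, find the original one, whose two ears lie over the stand's two ears and dowels, and set it over the tube with the dowels through its holes so that it sits fully home and flat on the lower half, then let go. Lower it into place rather than dropping it, and leave the other two caps where they lie.

Things in the scene. Friction and masses are not known exactly. Their poses are not given: they have to be found in the camera images.
- cap_s: The original cap: black half-round saddle, 124 (x) x 70 (y) x 63 mm, 0.35 kg, lying ears down. Origin: centre of its underside, z up, y along the arch (bore radius 19, top at z 27). Ears 36 x 36 x 10 with 20 mm holes, staggered: centres (+44, +17) and (-44, -17) mm; same when turned half round. Grip the upright rib on top, over the origin: 24 thick (x), 42 long (y), from z 27 to 63.
- cap_z: Bystander: black cap like cap_s (same size, arch and rib, ears down) but its ears are staggered the opposite way, centres (+44, -17) and (-44, +17) mm, so it does not fit. Origin: centre of its underside; x across, y along the arch. Leave it where it lies.
- cap_i: Bystander: black cap like cap_s (same size, arch and rib, ears down) but its ears are in line, centres (+44, 0) and (-44, 0) mm, so it does not fit. Origin: centre of its underside; x across, y along the arch. Leave it where it lies.
- seat (a point): Centre of the lower half's flat top on the fixed stand (black on a pale wood foot), 60 mm up. y along the tube (radius 15, axis through here, y -75 to 215, globe radius 44 at y 250), x across. 9 mm dowels, 24 tall, pointed, on ears at (+44, +17) and (-44, -17). Seated, cap_s has its origin here, its x along this x, either way round; play 5.5 mm at the dowels, 4 at the tube.
Not all that is in view belongs to the job. Leave any purple look-alike of the cap_s alone.

How it is judged:
At the end, for the whole second after the job is handed in: cap_s rests on the clamp's lower half: origin within 12 mm sideways and 5 mm above (4 mm below) of the seat, turned within 0.2 rad of the stand (either way round), upright within 0.1 rad, and at rest (horizontal distance between cap_s and seat below 0.012 m and z of cap_s in the frame of seat between -0.004 and 0.005 m and angle between the x axis of cap_s and the x axis of seat, either way round below 0.2 rad and angle between cap_s's own z axis and vertical below 0.1 rad and linear speed of cap_s below 0.02 m/s); the robot touches nothing.
It fails at once if another cap moved more than 30 mm (distance of any of cap_z, cap_i from where it was at the start of the episode above 0.03 m).
It fails at once if the original cap dropped: falling free of the fingers faster than 0.7 m/s (a fall of about 25 mm) (linear speed of cap_s above 0.7 m/s and contact force between cap_s and the fingers below 0.05 N).
It also fails if it takes over 38 s, if anything falls off the work surface, if the arm or the gripper's body presses on something with over 40 N, if the wrist force passes 120 N, or if a joint passes its speed limit or range.

## Working session

There is one attempt and no reset: what is moved stays moved. The work goes in short steps, Python scripts to look and compute and a tool call to move; the robot and the scene stay as the last step left them, time stands still between calls to the robot, and variables do not carry over. Pictures are saved under pics/ and viewed, about 8 in all and at most 12, crops included, and the job is handed in when it is done.

Besides the shell and the picture viewer there is one more tool, called after ">>>" by a JSON object that holds its "method" and its "body", one argument or row to a line. move_arm: Moves the arm, as the interface text tells. Its arguments: {"type":"object","properties":{"series":{"type":"array"},"grip":{"type":"number"},"force":{"type":"number"}},"required":["series"]}

```bash
mkdir -p pics
python3 - <<'E'
from cell import monitor, imaging, outline_of
import cv2, numpy as np
s=monitor.observe(); print(s['clock'],s['position'],s['ee_rot'],s['width'])
for c in ("top","scene"):
    im=imaging.get_image(c); cv2.imwrite(f"pics/{c}0.png",im["color"][:,:,::-1])
    print(c,im["fx"],im["cx"],im["cy"],im["rvec"],im["tvec"])
    for t in ("cap_s","cap_z","cap_i","seat"):
        try: print(t,[(round(d["p"],2),d["rect"]) for d in outline_of(c,t)])
        except Exception as e: print(t,e)
E
```

```text
0.0 [0.16769041 0.60159611 0.24494076] [-4.25661980e-01 -3.11253310e+00  2.40814677e-03] 0.9984887319283778
top 399.10114713538906 282.2955281579225 202.95350751034604 [ 2.16462301 -2.22716164  0.06836964] [0.00451414 0.43778145 0.7974138 ]
cap_s [(0.95, [385.0, 116.7, 39.0, 62.7]), (0.94, [366.1, 264.7, 72.7, 37.9]), (0.6, [294.0, 162.8, 37.1, 62.8])]
cap_z [(0.95, [385.0, 116.7, 39.0, 62.7]), (0.94, [366.1, 264.7, 72.7, 37.9]), (0.6, [294.0, 162.8, 37.1, 62.8])]
cap_i [(0.95, [385.0, 116.7, 39.0, 62.7]), (0.94, [366.1, 264.7, 72.7, 37.9]), (0.6, [294.0, 162.8, 37.1, 62.8])]
seat [(0.87, [7.8, 119.8, 205.5, 102.6])]
scene 381.16204237174423 281.0240561213458 215.18890379012254 [ 1.88791147  1.29792159 -0.65111929] [-0.19534436 -0.18344885  1.27925077]
cap_s [(0.95, [254.3, 273.3, 66.6, 42.1]), (0.83, [142.0, 271.4, 42.5, 50.4]), (0.59, [224.7, 229.3, 35.7, 38.7])]
cap_z [(0.95, [254.3, 273.3, 66.6, 42.1]), (0.83, [142.0, 271.4, 42.5, 50.4]), (0.59, [224.7, 229.3, 35.7, 38.7])]
cap_i [(0.95, [254.3, 273.3, 66.6, 42.1]), (0.83, [142.0, 271.4, 42.5, 50.4]), (0.59, [224.7, 229.3, 35.7, 38.7])]
seat [(0.92, [322.5, 173.3, 125.6, 97.3])]
```

View pics/top0.png

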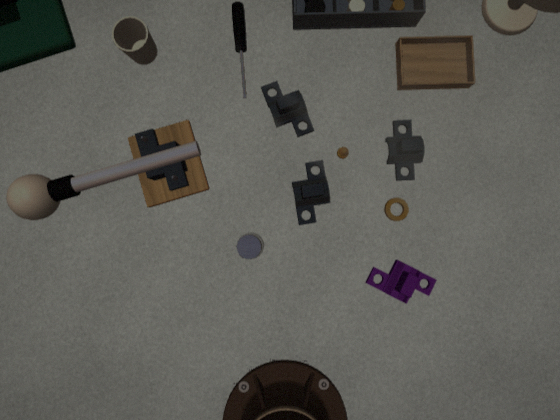

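View pics/scene0.png

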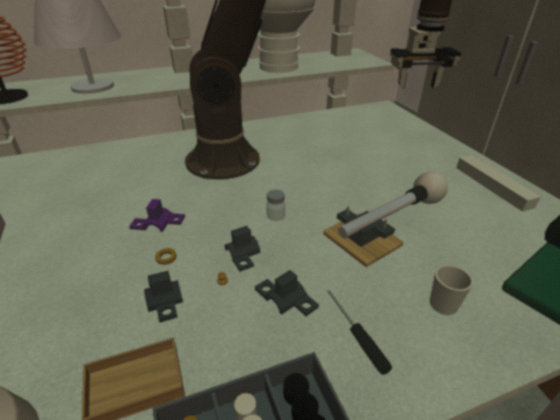

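Run:
```python
import cv2, numpy as np
a=cv2.imread("pics/top0.png")
f=lambda x0,y0:cv2.resize(a[y0:y0+100,x0:x0+100],(390,390),interpolation=cv2.INTER_CUBIC)
o=np.hstack([f(250,60),f(270,145)]);
o=np.hstack([cv2.resize(a[70:235,240:440],None,fx=2.5,fy=2.5,interpolation=2),cv2.resize(a[115:215,120:215],None,fx=3,fy=4.12,interpolation=2)[:412]])
cv2.imwrite("pics/crop.png",np.clip(o*1.8,0,255))
```

```text
[ WARN:0@0.078] global loadsave.cpp:1063 imwrite_ Unsupported depth image for selected encoder is fallbacked to CV_8U.
```

View pics/crop.png

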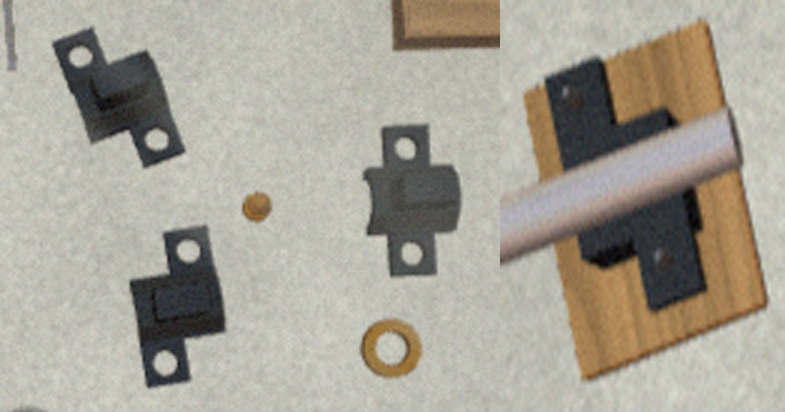

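```bash
cat > h.py <<'E'
import numpy as np, cv2
from scipy.spatial.transform import Rotation as R
def ray(uv,z,fx,fy,cx,cy,Rcw,o):
    d=Rcw@np.array([(uv[0]-cx)/fx,(uv[1]-cy)/fy,1]); return o+d*(z-o[2])/d[2]
def fix(im,uv,z):
    Rw=R.from_rotvec(im["rvec"]).as_matrix(); return ray(uv,z,im["fx"],im["fy"],im["cx"],im["cy"],Rw.T,-Rw.T@im["tvec"])
def wr(im,s,uv,z):
    T=np.eye(4); T[:3,:3]=R.from_rotvec(s["ee_rot"]).as_matrix(); T[:3,3]=s["position"]; T=T@im["mount"]
    return ray(uv,z,im["fx"],im["fy"],im["cx"],im["cy"],T[:3,:3],T[:3,3])
def pose(p,q,s=None):   # p=+ ear, q=- ear
    c=(p+q)/2; d=p-q
    return c, np.hypot(*d[:2]), np.degrees(np.arctan2(d[1],d[0])-np.arctan2(17,44))
E
python3 - <<'E'
from h import *
from cell import monitor, imaging
im=imaging.get_image("top"); s=monitor.observe()
print(pose(fix(im,(272,92.4),.007),fix(im,(302.8,125.6),.007)))
print(pose(fix(im,(143.3,138),.08),fix(im,(174,177.4),.08)))
M=R.from_rotvec(s["ee_rot"]).as_matrix(); print(M.round(3), np.degrees(np.arctan2(M[1,1],M[0,1])), s["position"])
print(imaging.get_image("wrist")["mount"])
E
```

```text
(array([ 0.63245158, -0.02405804,  0.007     ]), np.float64(0.09436404162043262), np.float64(19.68574833385591))
(array([0.5251848 , 0.22098077, 0.08      ]), np.float64(0.09442276127206793), np.float64(15.529364236688943))
[[-0.963  0.269  0.   ]
 [ 0.269  0.963  0.   ]
 [-0.     0.    -1.   ]] 74.42197395627213 [0.16782257 0.6020455  0.24573581]
[[-1.71602628e-04 -9.57511566e-01 -2.88394818e-01  7.76354238e-02]
 [ 9.99999970e-01 -2.14666462e-04  1.17696280e-04  1.96708418e-04]
 [-1.74604245e-04 -2.88394789e-01  9.57511574e-01 -1.40345460e-01]
 [ 0.00000000e+00  0.00000000e+00  0.00000000e+00  1.00000000e+00]]
```

>>> {"method": "move_arm", "body": {
  "series": [
    [2.9,-3.9,0,0,0,-3.4],
    [2.9,-3.9,0,0,0,-3.4],
    [2.9,-3.9,0,0,0,-3.4],
    [2.9,-3.9,0,0,0,-3.4],
    [2.9,-3.9,0,0,0,-3.4],
    [2.9,-3.9,0,0,0,-3.4],
    [2.9,-3.9,0,0,0,-3.4],
    [2.9,-3.9,0,0,0,-3.4]
  ],
  "grip": 0.65
}}

```text
clock: 1.4
position: [0.4007, 0.2884, 0.2461]
ee_rot: [1.149, 2.924, 0.001]
force: [0.7, 1.0, 0.4]
width: 0.646
```

>>> {"method": "move_arm", "body": {
  "series": [
    [2.9,-3.9,0,0,0,-3.4],
    [2.9,-3.9,0,0,0,-3.4],
    [2.9,-3.9,0,0,0,-3.4],
    [2.9,-3.9,0,0,0,-3.4],
    [2.9,-3.9,-1,0,0,-3.4],
    [2.9,-3.9,-2,0,0,-3.4],
    [2.9,-3.9,-2,0,0,-3.4],
    [2.9,-3.9,-2,0,0,-3.4]
  ]
}}

```text
clock: 2.2
position: [0.6287, -0.0177, 0.1781]
ee_rot: [1.804, 2.572, 0.001]
force: [0.0, 0.7, 1.1]
width: 0.651
```

>>> {"method": "move_arm", "body": {
  "series": [
    [0,0,0,0,0,0],
    [0,0,0,0,0,0]
  ]
}}

```text
clock: 2.4
position: [0.6275, -0.0177, 0.1777]
ee_rot: [-1.804, -2.571, 0.002]
force: [-0.0, 1.2, -0.2]
width: 0.652
```

Run:
```python
from h import *
from cell import monitor, imaging, outline_of
s=monitor.observe(); im=imaging.get_image("wrist")
print(s["clock"],s["position"],s["ee_rot"],s["force"],s["width"]);cv2.imwrite("pics/w1.png",im["color"][:,:,::-1])
np.save("w1.npy",dict(s=s,im=im),allow_pickle=True)
```

```text
2.4 [ 0.6275314  -0.01765783  0.17772614] [-1.80389932e+00 -2.57110988e+00  2.31816074e-03] [-0.0376492   1.24256107 -0.16786356] 0.6516651548072824
```

View pics/w1.png

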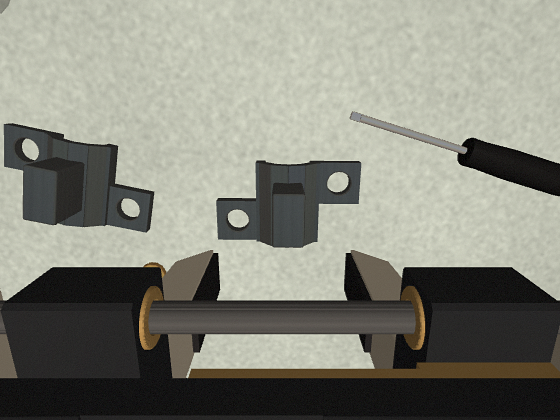

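Run:
```python
from h import *
d=np.load("w1.npy",allow_pickle=True).item(); s,im=d["s"],d["im"]
a,b=wr(im,s,(238,217),.007),wr(im,s,(339,181),.007)
print(a,b,pose(b,a),pose(a,b)); M=R.from_rotvec(s["ee_rot"]).as_matrix(); print(np.degrees(np.arctan2(M[1,1],M[0,1])))
```

```text
[ 0.59883797 -0.05221798  0.007     ] [0.6711195  0.00887817 0.007     ] (array([ 0.63497873, -0.0216699 ,  0.007     ]), np.float64(0.0946433195648972), np.float64(19.081534435646073)) (array([ 0.63497873, -0.0216699 ,  0.007     ]), np.float64(0.0946433195648972), np.float64(-160.91846556435394))
19.8927334835694
```

>>> {"method": "move_arm", "body": {
  "series": [
    [0.7,-0.4,-3,0,0,-0.5],
    [0,0,-4,0,0,0],
    [0,0,-3,0,0,0],
    [0,0,-1.6,0,0,0],
    [0,0,-0.9,0,0,0],
    [0,0,0,0,0,0]
  ]
}}

```text
clock: 3.05
position: [0.6345, -0.0195, 0.0537]
ee_rot: [-1.811, -2.567, -0.0]
force: [-0.5, 0.0, -0.0]
width: 0.65
```

>>> {"method": "move_arm", "body": {
  "series": [
    [0,0,0,0,0,0],
    [0,0,0,0,0,0],
    [0,0,0,0,0,0],
    [0,0,0,0,0,0],
    [0,0,0,0,0,0]
  ],
  "grip": 0,
  "force": 35
}}

```text
clock: 3.55
position: [0.6345, -0.0204, 0.054]
ee_rot: [1.813, 2.566, 0.0]
force: [-3.5, -0.5, 2.5]
width: 0.263
```

>>> {"method": "move_arm", "body": {
  "series": [
    [0,0,1,0,0,0],
    [0,0,2,0,0,0],
    [0,0,3,0,0,0],
    [0,0,4,0,0,0],
    [0,0,4,0,0,0],
    [-1,2.2,0,0,0,0],
    [-2,4.4,0,0,0,-1]
  ]
}}

```text
clock: 4.25
position: [0.6061, 0.0417, 0.196]
ee_rot: [1.841, 2.539, 0.002]
force: [0.5, 2.0, -4.1]
width: 0.254
```

>>> {"method": "move_arm", "body": {
  "series": [
    [-2,4.4,0,0,0,-1],
    [-2,4.4,0,0,0,-1],
    [-2,4.4,0,0,0,-0.7],
    [-1.4,3,0,0,0,0],
    [-0.6,1.3,0,0,0,0],
    [0,0,0,0,0,0],
    [0,0,0,0,0,0]
  ]
}}

```text
clock: 4.95
position: [0.525, 0.2195, 0.1939]
ee_rot: [1.895, 2.505, -0.001]
force: [0.9, -0.6, -4.2]
width: 0.261
```

Run:
```python
from h import *
from cell import monitor, imaging, outline_of
s=monitor.observe(); im=imaging.get_image("wrist"); t=imaging.get_image("top"); sc=imaging.get_image("scene")
print(s["clock"],s["position"],s["ee_rot"],s["force"],s["width"])
np.save("w2.npy",dict(s=s,im=im,t=t),allow_pickle=True)
a=t["color"][110:215,110:250,::-1]; b=sc["color"][130:280,290:490,::-1]
a=cv2.resize(np.clip(a*1.6,0,255).astype(np.uint8),(560,420),interpolation=2)
cv2.imwrite("pics/w2.png",im["color"][:,:,::-1]); cv2.imwrite("pics/t2.png",a)
```

```text
4.95 [0.52499771 0.21954938 0.19391315] [ 1.89491690e+00  2.50467523e+00 -5.36288909e-04] [ 0.85706655 -0.64676141 -4.20987127] 0.26147259621390184
```

View pics/w2.png

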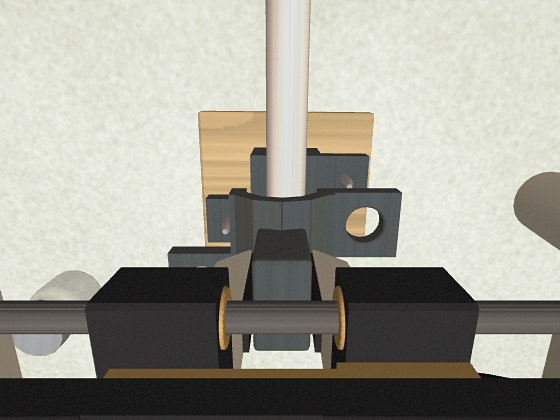

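Run:
```python
from h import *
a=cv2.imread("pics/w2.png")[140:290,160:420]
cv2.imwrite("pics/w2c.png",np.clip(cv2.resize(a,None,fx=3,fy=3,interpolation=2)*1.8,0,255).astype(np.uint8))
```

```text
(no output)
```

View pics/w2c.png

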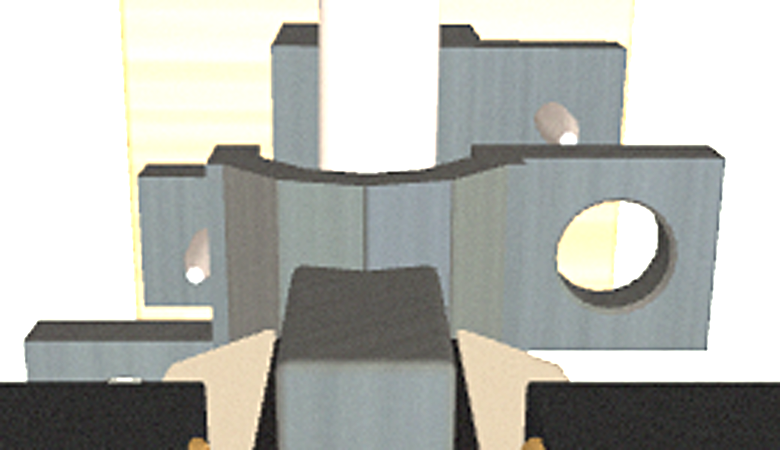

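Run:
```python
from h import *
d=np.load("w2.npy",allow_pickle=True).item(); s,im=d["s"],d["im"]
for z in (.082,.084): 
    a,b=wr(im,s,(225,231.3),z),wr(im,s,(349.3,186.3),z); c,l,y=pose(b,a); print(c,l,y)
h=wr(im,s,(365.7,225),s["position"][2]-.044); print("hole-dowel",h-b, h)
M=R.from_rotvec(s["ee_rot"]).as_matrix(); j=np.degrees(np.arctan2(M[1,1],M[0,1])); print("jaw",j)
# cap origin in hand from hole, yaw = jaw or jaw-0.4
for y in (j-.5,j,j+.5):
    q=np.radians(y%180); print(y, h[:2]-np.array([[np.cos(q),-np.sin(q)],[np.sin(q),np.cos(q)]])@[.044,.017])
```

```text
[0.52798336 0.22265958 0.082     ] 0.09552670855569845 15.385055566542958
[0.52779517 0.22323287 0.084     ] 0.0947691253849306 15.385055566542913
hole-dowel [-0.00098704 -0.00619743  0.06591315] [0.56489373 0.24522735 0.14991315]
jaw 15.781210537216355
15.281210537216355 [0.52692986 0.21723191]
15.781210537216355 [0.52717561 0.21690168]
16.281210537216353 [0.52742423 0.21657361]
```

>>> {"method": "move_arm", "body": {
  "series": [
    [0.1,0.5,0,0,0,-0.3],
    [0,0,-2,0,0,0],
    [0,0,-2,0,0,0],
    [0,0,-0.8,0,0,0],
    [0,0,0,0,0,0],
    [0,0,0,0,0,0]
  ]
}}

```text
clock: 5.7
position: [0.5262, 0.2256, 0.1462]
ee_rot: [1.902, 2.5, 0.001]
force: [-0.6, -0.3, -3.1]
width: 0.255
```

Run:
```python
from h import *
from cell import monitor, imaging
s=monitor.observe(); im=imaging.get_image("wrist"); 
print(s["clock"],s["position"],s["ee_rot"],s["force"],s["width"])
np.save("w3.npy",dict(s=s,im=im),allow_pickle=True)
a=im["color"][140:290,160:420,::-1]
cv2.imwrite("pics/w3c.png",np.clip(cv2.resize(a,None,fx=3,fy=3,interpolation=2)*1.8,0,255).astype(np.uint8))
```

```text
5.7 [0.52615775 0.22562514 0.1462297 ] [1.90169932e+00 2.50009452e+00 7.60991655e-04] [-0.62822223 -0.29826284 -3.07228753] 0.2553542977467781
```

View pics/w3c.png

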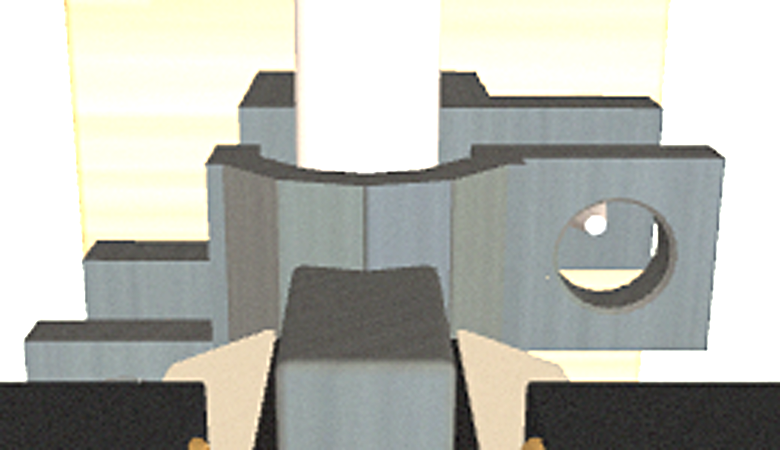

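Run:
```python
from h import *
d=np.load("w3.npy",allow_pickle=True).item(); s,im=d["s"],d["im"]
t=wr(im,s,(358.3,214.7),.084); h=wr(im,s,(365.7,225),s["position"][2]-.044)
print(t,h,t-h)
M=R.from_rotvec(s["ee_rot"]).as_matrix(); print(np.degrees(np.arctan2(M[1,1],M[0,1])), "tip-hole in tool", M.T@(t-h))
```

```text
[0.56594138 0.25104136 0.084     ] [0.56620263 0.25113206 0.1022297 ] [-2.61245089e-04 -9.07051344e-05 -1.82296987e-02]
15.48306327639142 tip-hole in tool [-1.68524516e-05 -2.87700276e-04  1.82295183e-02]
```

Aligned within a fraction of a millimetre; lowering 3.2 cm slowly.

>>> {"method": "move_arm", "body": {
  "series": [
    [0,0,-0.6,0,0,0],
    [0,0,-0.6,0,0,0],
    [0,0,-0.6,0,0,0],
    [0,0,-0.6,0,0,0],
    [0,0,0,0,0,0]
  ]
}}

```text
clock: 6.25
position: [0.525, 0.2255, 0.1206]
ee_rot: [-1.901, -2.501, 0.002]
force: [-0.6, 0.2, -4.1]
width: 0.258
```

>>> {"method": "move_arm", "body": {
  "series": [
    [0,0,-0.3,0,0,0],
    [0,0,-0.3,0,0,0],
    [0,0,-0.15,0,0,0],
    [0,0,0,0,0,0],
    [0,0,0,0,0,0]
  ]
}}

```text
clock: 6.75
position: [0.5256, 0.2258, 0.1142]
ee_rot: [1.901, 2.501, 0.0]
force: [-0.5, -0.0, -5.0]
width: 0.258
```

>>> {"method": "move_arm", "body": {
  "series": [
    [0,0,-0.1,0,0,0],
    [0,0,-0.1,0,0,0],
    [0,0,0,0,0,0]
  ]
}}

```text
clock: 7.05
position: [0.5257, 0.2258, 0.1139]
ee_rot: [-1.901, -2.501, -0.002]
force: [-6.7, -2.0, 17.1]
width: 0.262
```

Contact at the expected height (upward force of 17 N). Release, then retreat.

>>> {"method": "move_arm", "body": {
  "series": [
    [0,0,0,0,0,0],
    [0,0,0,0,0,0],
    [0,0,0,0,0,0],
    [0,0,0,0,0,0]
  ],
  "grip": 0.6
}}

```text
clock: 7.45
position: [0.5257, 0.2258, 0.1121]
ee_rot: [1.901, 2.501, 0.0]
force: [0.8, -0.4, 0.3]
width: 0.557
```

>>> {"method": "move_arm", "body": {
  "series": [
    [0,0,1,0,0,0],
    [0,0,2,0,0,0],
    [0,0,3,0,0,0],
    [0,0,4,0,0,0],
    [-3,-1,2,0,0,0],
    [-4,-1,0,0,0,0],
    [-3,-1,0,0,0,0],
    [0,0,0,0,0,0]
  ]
}}

```text
clock: 8.25
position: [0.422, 0.1944, 0.2327]
ee_rot: [-1.899, -2.5, 0.001]
force: [-0.1, 0.1, 0.4]
width: 0.596
```

Run:
```python
from h import *
from cell import monitor, imaging
s=monitor.observe(); im=imaging.get_image("wrist"); sc=imaging.get_image("scene")
print(s["clock"],s["position"],s["ee_rot"],s["force"],s["width"])
np.save("w4.npy",dict(s=s,im=im,sc=sc),allow_pickle=True)
a=im["color"][:,:,::-1]; b=sc["color"][160:290,300:460,::-1]
b=cv2.resize(b,(400,325),interpolation=2); a=cv2.resize(a,(400,300))
cv2.imwrite("pics/f.png",np.clip(np.hstack([a,b[:300]])*1.5,0,255).astype(np.uint8))
```

```text
8.25 [0.42201758 0.19437134 0.23266409] [-1.89904422e+00 -2.49959046e+00  1.33986455e-03] [-0.1097751   0.07289268  0.38290955] 0.5959093043832635
```

View pics/f.png

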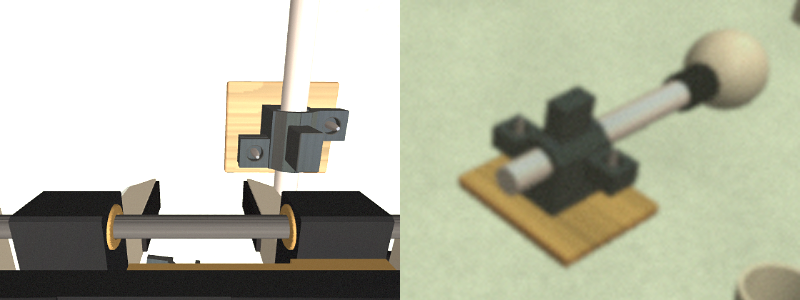

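The cap sits flat on the lower half, with both dowels showing through its holes at about (255,153) and (332,126) in the left panel. The gripper is clear of it.

```bash
python3 -c "
from cell import workorder; print(workorder.sign_off())"
```

```text
the job is handed in; nothing more can be done
None
```

The original cap (cap_s) is on the clamp over the tube, and I handed the job in at about 8.3 s of the 38 s. I picked it out of the three by the way its ears are staggered, matched against the stand's ears. I gripped it by the rib, lined its hole up with the dowel using the wrist camera (within about 0.3 mm), and lowered it slowly.

**Seating:** it touched down at a tool height of 0.114 m, which is the height expected for fully home. The wrist force was 17 N at contact.

**After letting go:** the wrist and scene pictures show both dowels through the holes and the cap flat on the lower half, with the gripper well clear and the force near zero.

**Disagreements and gaps:**
- The top and wrist cameras disagreed by 2–3 mm on the seat position. I used the wrist camera for the final alignment.
- I did not measure the cap's final pose numerically; I judged it from the pictures.
- I did not check the other two caps again, but the arm never touched them.

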